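Weigh the moisture-test panels

ROBOT

A 6-joint arm with a two-finger parallel gripper is mounted at the origin on the work surface. World frame = base frame: x ahead of the robot, y to its left, z up, the work surface at z = 0. Lengths are in m, angles in rad, forces in N, time in s.
With the tool pointing down it reaches from about 0.275 to 0.875 m from the base axis. Payload 12.5 kg.
Tool frame: the origin (TCP) lies on the centre line of the jaws, within the pads' length; the fingertips stand r.finger_overhang ahead of it and the grasp point (between the pads) lies 3 mm ahead of it (r.finger_overhang is the distance from the TCP to the fingertips, in m); z points along the fingers, y is the line along which they close (so a half turn about z gives the same grasp; the last joint's range is limited). The gripper opens to 85 mm and grips with 20 to 120 N. Pads are 22 mm wide; open, the fingers measure 114 mm over their backs; the gripper's body (76 mm by 85 mm) begins 54 mm behind the grasp point. The pads swing forward as they close: fully open they stand 13 mm farther back than shut.
Start: joints at [-1.239, 0.351, 1.652, -0, 1.139, -0.085], TCP at [0.223, -0.503, 0.215] pointing down, gripper open.
Joint ranges: [-2.75, 2.75], [-0.79, 2.1], [0.01, 2.65], [-1.57, 4.71], [0.07, 3.14], [-2.87, 2.87]. Speed limits (rad/s): [2.22, 2.22, 2.79, 3.14, 3.14, 3.14].

INTERFACE

Orientations are given as a unit quaternion [x, y, z, w].
In Python, from cell import r, optics gives the robot as it stands. The module is installed in compiled form; this text tells all that it offers. Calls block until the motion is done:
- r.move_to(position, orientation): joint-space move of the TCP to a pose.
- r.move_linear(position, rot=None, vel=0.15): straight line of the TCP; rot=None keeps the orientation; vel is the mean speed in m/s.
- r.set_joints(angles): joint-space move.
- r.set_gripper(opening, squeeze=None): opening from 0.0 (shut) to 1.0 (fully open); squeeze is the grip in N (None keeps the last); returns when the fingers have stopped.
- r.sleep(seconds).
- r.inverse_kinematics(position, orientation): joint angles nearest the present ones, or None.
- optics.get_image(name): name is "scene" or "top" or "wrist"; returns a dict with "pixels" (384x512x3 uint8, red, green, blue), "depth" (384x512 float32, m along the optical axis (not along the pixel's ray), 0 where there is no reading), "fx", "fy", "cx", "cy" (pixels), "D" ([k1, k2, p1, p2, k3] as OpenCV has them; the pictures are not rectified), "camera_from_world" (4x4, takes a point from world to camera coordinates); the wrist camera has in their place "mount" (4x4, takes a point from camera to tool coordinates, whose origin is the TCP and whose axes are the flange's). Camera axes: x right, y down, z forward; pixel columns grow to the right and rows downward; lengths in m; the calibration is good to about 2 mm. A picture is of the moment at which its call begins: read the wrist's pose just before it.
A pose or a line that the arm cannot do raises r.PlanningError and nothing moves.
- r.hand_in(): hands the job in; it is judged then, once.
Readings, each from a call of its own:
- r.current_t(): time.
- r.current_q(): joint angles.
- r.current_qvel(): joint speeds.
- r.current_effort(): joint torques, N m.
- r.current_tool_pos(): TCP position.
- r.current_ee_rot(): TCP orientation.
- r.current_contact_force(): force on the tool from outside, world axes, zero at the start.
- r.current_torque(): the same for the moment, N m.
- r.current_opening(): opening from 0.0 (shut) to 1.0 (fully open).
- r.current_finger_force(): force on a finger pad.
Only numpy, scipy, OpenCV 4.12 (cv2) and the standard library are available. Lean on these libraries where they do the work, as an engineer would, in place of code of your own. Each camera call takes 0.05 s, during which the arm holds its last target. There are 200 camera calls.

TASK

Clear the leftover offcut from the scale's pan into the cardboard bin, then press the oblong tare key with the closed fingertips until it registers, firmly but not hard. Slide every test panel up out of the drying rack and stand each one in a slot of the weighing cradle on the scale; once all of them stand there and are let go, press the round hold key in the same way. Finally put all the panels back upright in slots of the drying rack, any slots, and leave the other things on the bench alone.

Things in the scene. Friction and masses are not known exactly. Their poses are not given: they have to be found in the camera images.
- rack: fixed plywood drying rack, 100 mm (x) by 256 mm (y). Origin at the centre of its underside, z up. Four slots run along its x, centred at y = -93, -31, +31 and +93 mm; each is 14 mm wide between two 5 mm thick walls, and 78 mm long between two end rails. Slot floor z = 12 mm, wall tops z = 67 mm, end rails' tops z = 42 mm
- scale: fixed bench scale, white housing with steel pan. Origin on the bench under it, z up, x pointing away from the key strip. Housing x -125 to +95, y -110 to +110 mm; bare key strip x below -66 mm, top z = 35 mm. Pan x -66 to +94, y -107 to +107 mm, top z = 45 mm; its front part (x -66 to +7 mm) carries the leftover offcut, the rest the weighing cradle
- cradle (a point): middle of the plywood weighing cradle fixed on the pan, on the pan's top (45 mm over the bench); axes as the scale's. Three open-ended slots run along x, centred at y = -62, 0 and +62 mm from here, each 15 mm wide between two 5 mm thick, 76 mm long walls; the pan is their floor, wall tops 55 mm above it
- tare_key: grey oblong membrane key, 28 x 44 mm, at the left end of the key strip seen from the robot (scale's y = +68 mm). Origin at the centre of its underside; top 3 mm above that, 38 mm over the bench. Pressed straight down by fingertips it gives 0.2 mm per N, 1.5 mm at most, then is rigid; it registers when over 4 N is kept for 0.2 s, and is damaged above 45 N
- hold_key: grey round membrane key, 28 mm across, at the right end of the key strip seen from the robot (scale's y = -62 mm). Origin at the centre of its underside; top 3 mm above that. Same stiffness, registering force and limit as the tare key
- panel1: thin pale-wood test panel, 70 mm (its x) by 8 mm (its y, the thickness) by 110 mm (its z), 45 g. Origin at the centre of the 70 x 8 mm lower edge; z runs up to the upper edge. At the start it stands upright in one of the rack's slots with its upper 43 mm proud of the slot walls. 2 or 3 of the four panels are there in any run; absent ones read None.
- panel2: thin pale-wood test panel, 70 mm (its x) by 8 mm (its y, the thickness) by 110 mm (its z), 45 g. Origin at the centre of the 70 x 8 mm lower edge; z runs up to the upper edge. At the start it stands upright in one of the rack's slots with its upper 43 mm proud of the slot walls. 2 or 3 of the four panels are there in any run; absent ones read None.
- panel3: thin pale-wood test panel, 70 mm (its x) by 8 mm (its y, the thickness) by 110 mm (its z), 45 g. Origin at the centre of the 70 x 8 mm lower edge; z runs up to the upper edge. At the start it stands upright in one of the rack's slots with its upper 43 mm proud of the slot walls. 2 or 3 of the four panels are there in any run; absent ones read None.
- panel4: thin pale-wood test panel, 70 mm (its x) by 8 mm (its y, the thickness) by 110 mm (its z), 45 g. Origin at the centre of the 70 x 8 mm lower edge; z runs up to the upper edge. At the start it stands upright in one of the rack's slots with its upper 43 mm proud of the slot walls. 2 or 3 of the four panels are there in any run; absent ones read None.
- offcut: leftover dark-wood offcut block, 44 (x) x 32 (y) x 30 (z) mm, 40 g, lying on the front part of the scale's pan at the start; origin at the centre of its underside
- bin: open cardboard offcut bin standing loose on the bench, 120 x 120 mm outside, 60 mm high, walls and floor 5 mm thick, 0.5 kg; origin at the centre of its underside
- glue: bystander: white glue bottle, 56 mm across, 150 mm tall, origin at the centre of its underside; leave it alone
- screwdriver: bystander: screwdriver lying on the bench; leave it alone
- square: bystander: try square with dark wooden stock and steel blade, lying on the bench; leave it alone
- screw_tin: bystander: steel screw tin, 66 mm across, 60 mm tall, origin at the centre of its underside; leave it alone

How it is judged:
By the outcome, as a careful person would: the job done as asked, in the order asked, and still so for the second after the job is handed in, with the robot touching nothing.
Of panel1, panel2, panel3, panel4 only 2 to 3 are there at a start; the rules pass over those that are not, and their reading is None.
At some moment in a run one of offcut, bin may be knocked a few centimetres aside while the robot is not near it.
It also fails if it takes over 210 s, if anything falls off the work surface, if the arm or the gripper's body presses on something with over 40 N, if the wrist force passes 120 N, or if a joint passes its speed limit or range.

## Working session

There is one attempt and no reset: what is moved stays moved. The work goes in short steps, each a Python script; the robot and the scene stay as the last script left them, time stands still between calls to the robot, and variables do not carry over. Pictures are saved under pics/ and viewed, at most 14 in all, crops included, and the job is handed in when it is done.

```bash
mkdir -p pics; ls; cat > h.py <<'E'
import numpy as np, cv2
from cell import r, optics
from scipy.spatial.transform import Rotation as R
def cloud(im, T=None):
    """world points HxWx3 from depth image"""
    K=np.array([[im['fx'],0,im['cx']],[0,im['fy'],im['cy']],[0,0,1]])
    h,w=im['depth'].shape
    uv=np.stack(np.meshgrid(np.arange(w),np.arange(h)),-1).reshape(-1,1,2).astype(float)
    n=cv2.undistortPoints(uv,K,np.array(im['D'],float)).reshape(h,w,2)
    d=im['depth'][...,None]
    P=np.concatenate([n*d,d],-1)
    if T is None: T=np.linalg.inv(im['camera_from_world'])
    Q=P@T[:3,:3].T+T[:3,3]
    Q[im['depth']==0]=np.nan
    return Q
def wrist():
    p=np.array(r.current_tool_pos());q=r.current_ee_rot()
    im=optics.get_image('wrist'); T=np.eye(4);T[:3,:3]=R.from_quat(q).as_matrix();T[:3,3]=p
    return im,cloud(im,T@im['mount'])
def down(yaw):
    """tool z down, tool y (closing) along world direction yaw"""
    y=np.array([np.cos(yaw),np.sin(yaw),0]);z=np.array([0,0,-1.])
    return R.from_matrix(np.stack([np.cross(y,z),y,z],1)).as_quat()
def save(n,px): cv2.imwrite('pics/'+n,px[...,::-1])
E
python3 - <<'E'
from h import *
for n in('scene','top'):
    im=optics.get_image(n); save(n+'0.png',im['pixels']); print(im['camera_from_world'],im['fx'],im['D'],(im['depth']>0).mean())
print(r.current_ee_rot(),r.finger_overhang,r.current_t())
print(optics.get_image('wrist')['mount'])
E
```

```text
pics
[[-0.8279626   0.56039637 -0.02082883  0.50684298]
 [ 0.39298926  0.55332816 -0.73442997 -0.18622913]
 [-0.40004671 -0.61626606 -0.67836478  1.31589564]
 [ 0.          0.          0.          1.        ]] 357.12000043552473 [-0.09127283  0.          0.          0.          0.        ] 0.995880126953125
[[-0.01925957 -0.99931705 -0.03153562  0.02269436]
 [-0.99807914  0.02107414 -0.05825721  0.567207  ]
 [ 0.05888201  0.03035303 -0.99780339  1.03399983]
 [ 0.          0.          0.          1.        ]] 366.535726810607 [0.00263385 0.         0.         0.         0.        ] 0.9959157307942709
[ 9.78360055e-01  2.06909002e-01 -7.74707517e-05 -5.10448446e-04] 0.022 0.1
[[ 4.43336774e-04 -9.45275518e-01 -3.26272891e-01  8.22738486e-02]
 [ 9.99999726e-01  2.25468860e-04  7.05564165e-04 -5.61601542e-04]
 [-5.93388155e-04 -3.26273114e-01  9.45275358e-01 -1.58782517e-01]
 [ 0.00000000e+00  0.00000000e+00  0.00000000e+00  1.00000000e+00]]
```

View pics/top0.png

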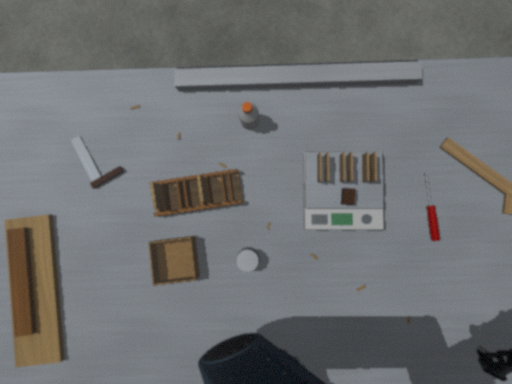

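View pics/scene0.png

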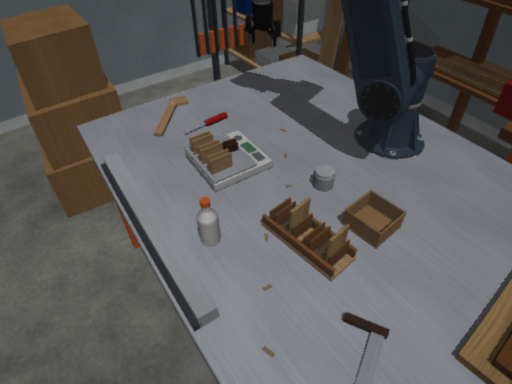

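The top view shows the rack at px (152-243, 170-215), the bin at (150-198, 237-283) and the scale at (304-383, 152-230). The offcut is at (348,197), the tare key at (319,219), the hold key at (367,219), the tin at (248,260) and the glue at (248,113). The scene view shows two panels in the rack, at (300,215) and (338,243).

```bash
cat >> h.py <<'E'
def rect(P,m):
    """min-area rectangle of masked world points: centre, size, yaw of the long side (deg)"""
    q=P[m][:,:2]; (c,s,a)=cv2.minAreaRect((q*1000).astype(np.float32))
    if s[0]<s[1]: s=(s[1],s[0]);a+=90
    return np.round(c,1),np.round(s,1),round((a+90)%180-90,2)
E
python3 - <<'E'
from h import *
im=optics.get_image('top');P=cloud(im);z=P[...,2]
v,u=np.mgrid[:384,:512]
def box(a,b,c,d): return (u>=a)&(u<=b)&(v>=c)&(v<=d)
print('bench z',np.nanmedian(z[box(100,140,220,280)]),np.nanstd(z[box(100,140,220,280)]))
rk=box(140,250,160,225); sc=box(295,392,145,240); bn=box(140,205,230,290)
def show(n,m,comp=True):
    k,l=cv2.connectedComponents(m.astype(np.uint8))
    for i in range(1,k):
        mm=l==i
        if mm.sum()>8: print(n,mm.sum(),rect(P,mm),'z',np.round(np.nanpercentile(z[mm],[10,50,90]),4))
show('rack>12',rk&(z>.008)); show('panels',rk&(z>.08)); show('bin',bn&(z>.045)&(z<.08));show('bin',bn&(z>.01))
show('scale',sc&(z>.02)); show('cradle',sc&(z>.085)); show('offcut',sc&(z>.06)&(z<.085)&(v>183))
hsv=cv2.cvtColor(im['pixels'],cv2.COLOR_RGB2HSV)
g=im['pixels'].astype(int)
show('keys',box(306,382,211,228)&(g.max(-1)<150))
show('tin',box(230,265,240,280)&(z>.05)); show('glue',box(235,265,95,135)&(z>.06))
E
```

```text
bench z -0.0004935440557742865 0.0019961487867783435
rack>12 3118 (array([568.9, 194.8]), array([253.9,  99.3]), -82.46) z [0.0105 0.0401 0.0908]
panels 154 (array([576.2, 165.6]), array([70.1,  8.7]), 8.71) z [0.0891 0.1194 0.1229]
panels 208 (array([558.8, 288.2]), array([69.4,  9.3]), 8.41) z [0.0872 0.1132 0.1222]
bin 450 (array([380.6, 257.7]), array([120.7, 119.9]), -84.16) z [0.0485 0.0582 0.0611]
bin 801 (array([380.7, 257.6]), array([120.8, 120.1]), -84.06) z [0.0184 0.0492 0.0605]
scale 6209 (array([ 566.4, -220.9]), array([220.1, 218.7]), 88.87) z [0.0341 0.044  0.0774]
cradle 87 (array([ 627.4, -150. ]), array([75.1,  5.4]), -1.28) z [0.0929 0.0983 0.1012]
cradle 66 (array([ 626.6, -169.2]), array([74.3,  3.9]), -1.2) z [0.0883 0.0993 0.1016]
cradle 82 (array([ 626.5, -211.1]), array([75.8,  6.1]), 0.78) z [0.0876 0.098  0.1009]
cradle 88 (array([ 625.4, -231.2]), array([75.2,  5.5]), -1.5) z [0.0902 0.0983 0.1007]
cradle 88 (array([ 624.5, -273.3]), array([74.7,  5.8]), -2.32) z [0.09   0.098  0.1009]
cradle 111 (array([ 624.6, -293.9]), array([75.3,  6.3]), -0.9) z [0.0875 0.0978 0.1009]
offcut 210 (array([ 547.6, -226.1]), array([43.2, 32. ]), -2.22) z [0.0711 0.0738 0.0765]
keys 22 (array([ 480.7, -325. ]), array([48.5,  9.7]), -14.36) z [0.0325 0.0342 0.036 ]
keys 196 (array([ 486.4, -152.7]), array([48.1, 33.4]), 88.94) z [0.0339 0.0369 0.0397]
keys 311 (array([ 486.6, -213.9]), array([64.8, 36.3]), 88.93) z [0.033  0.0353 0.0375]
keys 117 (array([ 485.4, -281.7]), array([33.2, 30.7]), 87.65) z [0.0333 0.0365 0.0394]
keys 18 (array([ 459.9, -237.2]), array([46.9,  0.3]), 89.06) z [0.0313 0.0339 0.0371]
tin 400 (array([378.9,  50.5]), array([60. , 59.1]), 89.37) z [0.0569 0.0595 0.0619]
glue 381 (array([774.7,  37.9]), array([54.3, 48.6]), -75.89) z [0.0818 0.1039 0.1492]
```

Depth is good: all poses are found, with two panels in rack slots y=-31 and +93. First the offcut, checking its pose and the bin's again just before each use.

```bash
cat >> h.py <<'E'
v,u=np.mgrid[:384,:512]
def inbox(P,c,d): return (np.abs(P[...,0]-c[0])<d)&(np.abs(P[...,1]-c[1])<d)
def fz(): return np.array(r.current_contact_force())
E
python3 - <<'E'
from h import *
def offcut():
    im=optics.get_image('top');P=cloud(im)
    return rect(P,inbox(P,(.535,-.221),.1)&(P[...,0]<.58)&(P[...,2]>.06)&(P[...,2]<.085))
q=down(np.radians(-91.5))
c,s,a=offcut(); print(c,s,a)
if not (s[0]>40 and abs(a)<15): raise SystemExit
q=down(np.radians(a-90)); x,y=c/1000
r.set_gripper(.75,30)
r.move_to([x,y,.2],q)
im,P=wrist(); save('w1.png',im['pixels'])
m=inbox(P,(x,y),.04)&(P[...,2]>.063)&(P[...,2]<.085)&(P[...,0]<.582); c2=rect(P,m); print('wrist',c2)
x,y=c2[0]/1000 if abs(c2[1][0]-44)<4 else (x,y)
r.move_linear([x,y,.2],q);r.move_linear([x,y,.073],q,vel=.1)
r.set_gripper(0.,30); print(r.current_opening(),r.current_finger_force(),fz(),r.current_t())
r.move_linear([x,y,.25],q)
print(r.current_opening(),r.current_finger_force())
E
```

```text
[ 547.7 -226.3] [43.1 33.1] -3.48
wrist (array([ 546.8, -229.9]), array([44.5, 32. ]), -4.52)
0.0005833782005372113 0.0 [ 0.20547479 -0.15253866 -0.81590831] 4.5167
-0.002208214750058178 0.0
```

```bash
python3 - <<'E'
from h import *
im=optics.get_image('top'); a=im['pixels'];
im2,P=wrist(); save('s2.png',np.hstack([cv2.resize(a[130:250,140:400],(400,185)),cv2.resize(im2['pixels'],(247,185))]))
P=cloud(im);z=P[...,2]
m=(z>.055)&(z<.085)&inbox(P,(.53,-.22),.12)&(P[...,0]<.58); print(m.sum(),rect(P,m) if m.sum()>10 else '', r.current_tool_pos())
E
```

```text
152 (array([ 547.6, -226.4]), array([42. , 32.1]), -7.57) [ 0.54654322 -0.2297616   0.24916568]
```

View pics/s2.png

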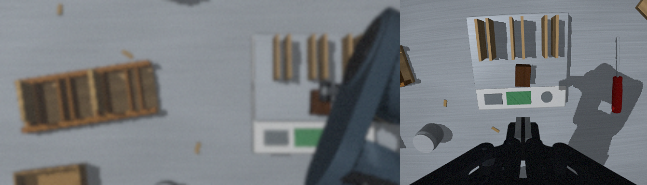

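The offcut is still at its place directly below the gripper, with the fingers shut and empty. I'll repeat with readings at each step.

```bash
python3 - <<'E'
from h import *
x,y=.5472,-.228; q=down(np.radians(-95))
def st(n): print(n,np.round(r.current_opening(),3),np.round(r.current_tool_pos(),4),np.round(fz(),2),r.current_t())
r.set_gripper(.75,30); st('open')
r.move_to([x,y,.15],q); st('above')
r.move_linear([x,y,.073],q,vel=.1); st('down')
im,P=wrist(); save('w3.png',im['pixels'])
r.set_gripper(0.,30); st('shut')
im,P=wrist(); save('w4.png',im['pixels'])
import os
save('w34.png',np.hstack([cv2.imread('pics/w3.png')[...,::-1],cv2.imread('pics/w4.png')[...,::-1]])[::1,::1][:, :][:, :] if 0 else cv2.resize(np.hstack([cv2.imread('pics/w3.png')[...,::-1],cv2.imread('pics/w4.png')[...,::-1]]),(800,300)))
E
```

```text
open 0.752 [ 0.5468 -0.2299  0.25  ] [ 0.11 -0.98 -0.06] 6.575
above 0.755 [ 0.5477 -0.2282  0.151 ] [0.78 0.   1.13] 7.0583
down 0.748 [ 0.5476 -0.2282  0.0737] [-0.34 -0.52  0.24] 7.975
shut 0.001 [ 0.5472 -0.228   0.073 ] [-0.11 -0.21  0.81] 8.65
```

View pics/w34.png

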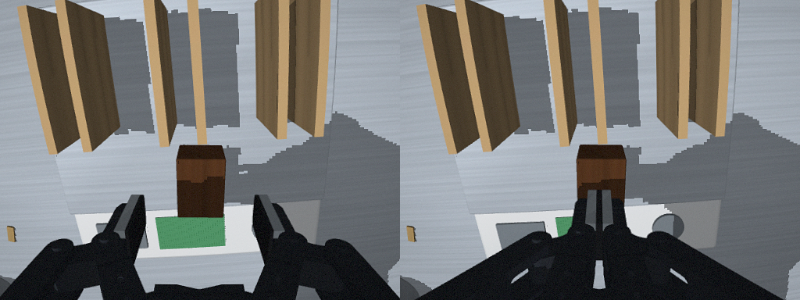

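The two wrist shots (open and shut) show the pads closing at (600,200), nearer the base than the block's top at (600,155-200), or above it. I'll get the fingertip position from depth.

```bash
python3 - <<'E'
from h import *
im,P=wrist(); g=im['pixels'].astype(int); print(im['fx'],im['cy'],im['D'])
for (U,V) in [(249,246),(260,246),(249,255),(262,255),(255,300),(256,195),(240,230),(256,220),(100,300),(256,290)]:
    print(U,V,g[V,U],np.round(P[V,U],4),round(float(im['depth'][V,U]),4))
T=P-np.array(r.current_tool_pos())
imt=optics.get_image('top');Pt=cloud(imt);z=Pt[...,2]
m=inbox(Pt,(.547,-.228),.05)
for vv in range(184,212,3): print(np.round(z[vv,332:362:3]*1000).astype(int))
E
```

```text
340.2472761115512 190.3423649498188 [-0.09714978  0.          0.          0.          0.        ]
249 246 [79 84 87] [ 0.5566 -0.2269  0.0964] 0.1518
260 246 [68 71 76] [ 0.5554 -0.2317  0.095 ] 0.1534
249 255 [79 86 87] [ 0.5565 -0.227   0.1044] 0.1443
262 255 [73 82 82] [ 0.5558 -0.2325  0.104 ] 0.1447
255 300 [18 22 21] [ 0.5506 -0.229   0.1275] 0.1242
256 195 [43 30 15] [ 0.5686 -0.2312  0.0634] 0.179
240 230 [81 49 29] [ 0.5548 -0.2218  0.0754] 0.1723
256 220 [81 50 31] [ 0.5591 -0.2303  0.0742] 0.1719
100 300 [167 178 187] [ 4.634e-01 -9.070e-02 -3.000e-04] 0.2772
256 290 [26 19 29] [ 0.5546 -0.2297  0.127 ] 0.1234
[ 42  45  41 338 367 386 407 429 430 427]
[ 47  46  48 354 376 391 421 436 433 432]
[178 181 173 360 378 406 433 440 436 436]
[178 185 189 363 388 418 443 445 443 437]
[180 182 335 371 406 433 451 449 444 445]
[ 46  43 354 387 417 448 452 450 449 378]
[ 45  45 368 403 431 456 456 453 452 372]
[ 46 348 384 419 443 461 459 458 456 451]
[ 46 367 400 432 459 461 461 459 448 449]
[ 33 383 414 443 461 458 461 460 450 453]
```

```bash
cat >> h.py <<'E'
def tip():
    """lowest finger points seen by wrist camera, z relative to TCP (fingers lie within 5..16 mm ahead in tool x)"""
    p=np.array(r.current_tool_pos()); im,P=wrist()
    g=im['pixels'].astype(int); m=(g.max(-1)<130)&(g.max(-1)-g.min(-1)<15)&(im['depth']<.2)&(im['depth']>.1)&(v>190)
    d=P[m]-p; d=d[(np.abs(d[:,0])<.02)&(np.abs(d[:,1])<.06)]
    return np.round(np.percentile(d[:,2],[0.5,1,2,5]),4), np.round(np.median(d[d[:,2]<np.percentile(d[:,2],5)],0),4)
E
python3 - <<'E'
from h import *
x,y=.5472,-.228; q=down(np.radians(-95))
r.move_linear([x,y,.15],q)
print('shut',tip())
r.set_gripper(.6); print('0.6',tip()); 
im=optics.get_image('scene'); P=cloud(im)
p=np.array(r.current_tool_pos()); m=inbox(P,p[:2],.045)&(P[...,2]>.105)&(P[...,2]<.3); print(p,'scene lowest gripper z',np.sort(P[m][:,2])[:12:2], m.sum())
save('sc5.png',cv2.resize(im['pixels'][80:230,140:340],(600,450)))
E
```

```text
shut (array([0.022 , 0.0237, 0.0261, 0.0324]), array([ 0.0084, -0.0015,  0.0272]))
0.6 (array([0.0222, 0.024 , 0.0263, 0.0311]), array([ 0.0053, -0.0249,  0.0272]))
[ 0.54720901 -0.22800787  0.15000928] scene lowest gripper z [0.17005504 0.17066789 0.17096354 0.17120368 0.17152371 0.17263994] 455
```

View pics/sc5.png

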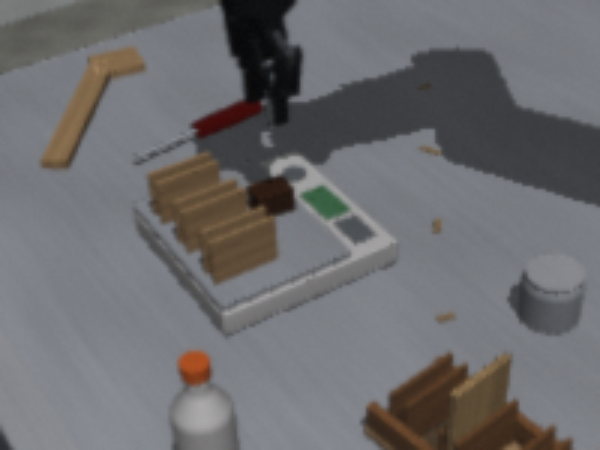

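The zoomed scene view shows the gripper well above the offcut at (270,195). Both cameras put the fingertips about 21 mm *above* the reported TCP, not 22 mm below it as stated. From here I'll command by measured tip height, with force checks.

```bash
cat >> h.py <<'E'
TIP=.021   # measured: fingertips stand this far ABOVE the reported TCP (tool down)
def go(x,y,ztip,q,vel=.15): r.move_linear([x,y,ztip-TIP],q,vel=vel)
def over(x,y,ztip,q): r.move_to([x,y,ztip-TIP],q)
def lower(x,y,z0,z1,q,fmax,step=.004,vel=.05):
    """guarded descent; returns tip z reached and whether force tripped"""
    f0=fz()[2]; z=z0
    while z>z1+1e-6:
        z=max(z-step,z1); go(x,y,z,q,vel)
        if fz()[2]-f0>fmax: return z,True
    return z,False
def st(n): print(n,np.round(r.current_opening(),3),round(float(r.current_finger_force()),1),np.round(r.current_tool_pos(),4),np.round(fz(),2),round(r.current_t(),1))
E
python3 - <<'E'
from h import *
x,y=.5472,-.228; q=down(np.radians(-95))
r.set_gripper(.75,30)
go(x,y,.09,q); print(lower(x,y,.09,.050,q,8)); st('down')
r.set_gripper(0.,30); st('shut')
go(x,y,.2,q); st('up'); 
E
```

```text
(0.05, False)
down 0.752 0.0 [ 0.5471 -0.2279  0.0287] [-0.32 -0.15 -0.51] 13.6
shut 0.366 30.8 [ 0.5474 -0.2281  0.0292] [0.54 0.41 2.69] 14.0
up 0.367 30.5 [ 0.5467 -0.2278  0.178 ] [ 0.33 -0.1  -1.44] 15.2
```

```bash
python3 - <<'E'
from h import *
q=down(np.radians(-95))
def binpose(P): 
    m=inbox(P,(.38,.258),.13)&(P[...,2]>.05)&(P[...,2]<.07)&(P[...,1]>.12)&(P[...,0]<.48)
    return rect(P,m)
im=optics.get_image('top'); c=binpose(cloud(im)); print(c)
x,y=c[0]/1000
over(x,y,.22,q)
im,P=wrist(); c2=binpose(P); print(c2); save('w6.png',im['pixels']); st('over')
im=optics.get_image('scene'); P=cloud(im); print('scene',binpose(P))
E
```

```text
(array([345.5, 249.3]), array([121.2, 120.3]), -84.1)
(array([343.5, 247.1]), array([121.2, 120.6]), -84.06)
over 0.369 30.5 [0.346 0.249 0.199] [ 0.78 -0.2  -0.43] 17.1
scene (array([347.2, 250. ]), array([122.9, 120.9]), 6.48)
```

View pics/w6.png

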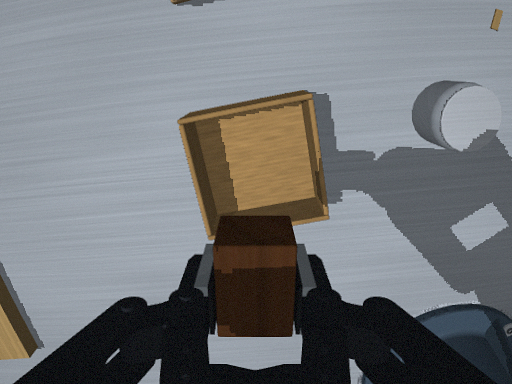

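The bin at (255,165) has already been knocked about 35 mm, and this fresh pose accounts for it. I'll release the offcut inside, then press tare.

```bash
cat >> h.py <<'E'
def press(x,y,q):
    """closed fingertips on a key, descend until ~6.5 N, hold, lift"""
    r.set_gripper(0.,30); over(x,y,.10,q); go(x,y,.048,q,.08); r.sleep(.3)
    f0=np.mean([fz()[2] for _ in range(5)]); z=.043; fs=[]
    while z>.028:
        z-=.0004; go(x,y,z,q,.02); r.sleep(.05)
        f=fz()[2]-f0
        if f>6.5: break
    for _ in range(14):
        r.sleep(.05); fs.append(fz()[2]-f0)
    print('pressed at tip z',round(z,4),'held',np.round([min(fs),np.mean(fs),max(fs)],1)); go(x,y,.10,q,.08)
E
python3 - <<'E'
from h import *
q=down(np.radians(-95))
x,y=.3455,.249
print(lower(x,y,.1,.027,q,8)); r.set_gripper(.6); st('rel'); go(x,y,.2,q)
q=down(np.radians(-91.1))
over(.45,-.1,.25,q)
im=optics.get_image('top');P=cloud(im);m=inbox(P,(.3455,.249),.045)&(P[...,2]>.02); print('offcut in bin',rect(P,m),np.nanmedian(P[m][:,2]))
press(.486,-.153,q); st('tare')
E
```

```text
(0.027, False)
rel 0.6 0.0 [0.3455 0.249  0.006 ] [0.02 1.13 0.08] 24.7
offcut in bin (array([347.3, 250.5]), array([43.4, 33. ]), -3.73) 0.03386017658738516
pressed at tip z 0.041 held [5.1 6.5 7.9]
tare -0.002 0.0 [ 0.4857 -0.1529  0.0786] [0.08 0.59 0.16] 33.0
```

Tare was held at 5-8 N for 0.7 s. The touch height refines the tip offset to about 17 mm. Next, the first panel: a closer look, then grip and lift.

```bash
sed -i 's/^TIP=.021.*/TIP=.017   # measured by touch: fingertips ABOVE the reported TCP/' h.py; cat >> h.py <<'E'
def topedge(P,c,zlo,zhi,d=.045):
    m=inbox(P,c,d)&(P[...,2]>zlo)&(P[...,2]<zhi); return rect(P,m)
def grab(c,yaw,ztop):
    """grip a standing panel whose top edge centre is c (m), its length along yaw (rad); ztop its top height"""
    q=down(yaw-np.pi/2); r.set_gripper(.5,30); over(*c,ztop+.09,q)
    im,P=wrist(); w=topedge(P,c,ztop-.012,ztop+.012); print('wrist edge',w)
    go(*c,ztop+.015,q); print('grab',lower(*c,ztop+.015,ztop-.037,q,6,step=.006,vel=.08)); 
    r.set_gripper(0.,30); r.sleep(.2); st('gripped')
E
python3 - <<'E'
from h import *
im=optics.get_image('top');save('t7.png',im['pixels']);P=cloud(im)
for c in((.5588,.2882),(.5762,.1656)):
    print(topedge(P,c,.112,.135))
w=topedge(P,(.5588,.2882),.112,.135); c=w[0]/1000
grab(c,np.radians(7.9),.122)
im=optics.get_image('top');print('rack/panel after',topedge(cloud(im),c,.112,.135))
q=down(np.radians(7.9-90))
for z in (.10,.13,.17,.25):
    go(*c,z,q,.1)
    st('lift')
E
```

```text
(array([558.7, 288.8]), array([69.1,  9.8]), 8.47)
(array([576.7, 165.9]), array([69.3,  9. ]), 8.17)
wrist edge (array([557.4, 286.8]), array([69.8,  8. ]), 8.92)
grab (0.08499999999999999, False)
gripped 0.088 34.5 [0.5588 0.2888 0.0681] [0.53 0.33 1.49] 38.7
rack/panel after (array([570.3, 279.3]), array([45.7,  8. ]), 19.71)
lift 0.09 34.5 [0.5591 0.289  0.0836] [ 0.33 -0.01 -1.45] 39.1
lift 0.088 34.5 [0.5587 0.2888 0.1129] [ 0.58 -0.78 -0.28] 39.5
lift 0.09 34.5 [0.5585 0.2887 0.1526] [-1.14  0.54 -0.71] 40.1
lift 0.093 34.5 [0.5584 0.2887 0.2322] [ 0.8  -0.61 -1.32] 41.0
```

```bash
cat >> h.py <<'E'
SY=np.radians(-1.1)
def pre(c,yaw,tz,walls,wz,n):
    """hover; report panel edge and the two nearest walls from one wrist image, in frame (along yaw, across), mm rel. to c"""
    im,P=wrist(); save(n,im['pixels'])
    C,S=np.cos(yaw),np.sin(yaw); D=(P-np.array([*c,0]))*1000
    a=D[...,0]*C+D[...,1]*S; b=-D[...,0]*S+D[...,1]*C; z=P[...,2]
    m=(np.abs(z-tz)<.008)&(abs(a)<60)&(abs(b)<12)
    print('panel along',np.round(np.percentile(a[m],[1,99]),1),'across',np.round(np.percentile(b[m],[2,50,98]),1),m.sum())
    for s in(-1,1):
        m=(np.abs(z-wz)<.004)&(a<60)&(abs(a)<60)&(abs(b-s*walls)<6)
        if m.sum()>5: print('wall',s,'along',np.round(np.percentile(a[m],[1,99]),1),'across',np.round(np.percentile(b[m],[2,50,98]),1),m.sum())
E
python3 - <<'E'
from h import *
q=down(SY-np.pi/2); c=(.6268,-.1597)
over(.6,.05,.27,q); over(*c,.22,q); st('hover')
pre(c,SY,.22+.037,10,.100,'w8.png')
E
```

```text
hover 0.093 34.5 [ 0.6271 -0.1581  0.2034] [0.57 0.66 0.11] 42.9
panel along [-30.6  33.4] across [-9.   1.1 10.3] 4586
wall -1 along [-38.4  36.8] across [-15.2 -12.7 -10.3] 572
wall 1 along [-13.9  36.9] across [4.8 8.  9.7] 267
```

View pics/w8.png

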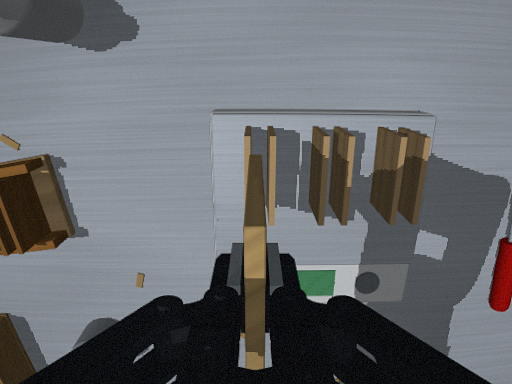

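The picture shows the panel held straight, its far end at (255,155), above the leftmost cradle slot with walls at (247,160) and (271,175). I'll let the arm settle and measure once more, masking the wood by colour.

```bash
sed -i "s/    im,P=wrist(); save(n,im\['pixels'\])/    r.sleep(.4); im,P=wrist(); save(n,im['pixels']); hs=cv2.cvtColor(im['pixels'],cv2.COLOR_RGB2HSV); wood=(hs[...,1]>70)/; s/m=(np.abs(z-tz)<.008)/m=wood\&(np.abs(z-tz)<.006)/" h.py
python3 - <<'E'
from h import *
c=(.6268,-.1597); st('hover'); pre(c,SY,.257,10,.100,'w9.png')
im=optics.get_image('scene');P=cloud(im);C,S=np.cos(SY),np.sin(SY)
D=(P-np.array([*c,0]))*1000; b=-D[...,0]*S+D[...,1]*C; z=P[...,2]
hs=cv2.cvtColor(im['pixels'],cv2.COLOR_RGB2HSV)
for lo,hi in((.249,.262),(.097,.104)):
    m=(z>lo)&(z<hi)&(abs(D[...,0])<35)&(abs(b)<14)&(hs[...,1]>70); print('scene',lo,m.sum(),np.round(np.percentile(b[m],[2,25,50,75,98]),1) if m.sum() else '')
E
```

```text
hover 0.094 34.5 [ 0.6272 -0.1578  0.2036] [ 0.28  0.25 -0.64] 42.9
panel along [-31.   33.2] across [-5.5 -0.1  6.1] 3485
wall -1 along [-38.6  36.8] across [-15.2 -12.8 -10.3] 574
wall 1 along [-35.1  36.9] across [5.1 7.8 9.7] 369
scene 0.249 32 [-1.   2.8  4.6  5.5  7.6]
scene 0.097 54 [-13.   -9.    6.7  10.8  13.4]
```

```bash
cat >> h.py <<'E'
def insert(c,yaw,z0,zend,off=(0,0),f=5):
    """guarded insertion with lateral force readout; off=(along,across) m"""
    C,S=np.cos(yaw),np.sin(yaw); x=c[0]+off[0]*C-off[1]*S; y=c[1]+off[0]*S+off[1]*C
    q=down(yaw-np.pi/2); go(x,y,z0,q,.1); r.sleep(.3); F0=np.mean([fz() for _ in range(4)],0); z=z0; log=[]
    while z>zend+1e-6:
        z=max(z-.004,zend); go(x,y,z,q,.05); F=np.mean([fz() for _ in range(3)],0)-F0; log.append((round(z,4),*np.round(F,1)))
        if F[2]>f: break
    print(log[-6:],'max lat',np.abs([l[2] for l in log]).max()); return x,y,z
E
python3 - <<'E'
from h import *
print(insert((.6268,-.1597),SY,.185,.119,(0,-.0012)))
E
```

```text
[(0.137, np.float64(0.1), np.float64(-0.1), np.float64(0.6)), (0.133, np.float64(0.1), np.float64(-0.5), np.float64(-0.3)), (0.129, np.float64(1.3), np.float64(-1.3), np.float64(0.4)), (0.125, np.float64(0.1), np.float64(-1.3), np.float64(-0.4)), (0.121, np.float64(-0.0), np.float64(-0.5), np.float64(0.3)), (0.119, np.float64(0.4), np.float64(0.6), np.float64(0.3))] max lat 1.3
(np.float64(0.6267769630691203), np.float64(-0.16089977885454598), 0.119)
```

```bash
python3 - <<'E'
from h import *
q=down(SY-np.pi/2); x,y=r.current_tool_pos()[:2]; x,y=.6268,-.1609
r.set_gripper(.3); r.sleep(.3); r.set_gripper(.5); go(x,y,.27,q); st('rel')
over(.6,.05,.25,q)
im=optics.get_image('top');P=cloud(im);print('in cradle',topedge(P,(x,y),.14,.17))
c=(.5762,.1655)
grab(c,np.radians(7.9),.122)
go(*c,.10,down(np.radians(7.9)-np.pi/2),.1); go(*c,.25,down(np.radians(7.9)-np.pi/2),.1); st('lift')
c2=(.6244,-.2837)
over(.6,.05,.27,q); over(*c2,.22,q); pre(c2,SY,.257,10,.100,'w10.png')
E
```

```text
rel 0.501 0.0 [ 0.6264 -0.1608  0.252 ] [-0.17  0.74 -0.82] 50.6
in cradle (array([ 626.7, -159. ]), array([68.5,  7.7]), -2.06)
wrist edge (array([574.2, 163.8]), array([70.3,  7.9]), 8.35)
grab (0.08499999999999999, False)
gripped 0.09 34.3 [0.5763 0.1655 0.0681] [0.59 0.53 1.92] 55.8
lift 0.087 34.3 [0.576  0.1654 0.2324] [-0.41  0.14 -0.18] 57.8
panel along [-31.   32.9] across [-5.5 -0.1  5.5] 3398
wall -1 along [-38.8  37. ] across [-15.2 -12.8 -10.3] 576
wall 1 along [-35.9  36.9] across [5.1 7.7 9.7] 377
```

```bash
python3 - <<'E'
from h import *
x,y,z=insert((.6244,-.2837),SY,.185,.119,(0,-.0012))
if z>.1195: raise SystemExit
q=down(SY-np.pi/2); r.set_gripper(.3); r.sleep(.3); r.set_gripper(.5); go(x,y,.27,q); st('rel')
over(.45,-.05,.25,q); im=optics.get_image('top');P=cloud(im); save('t11.png',cv2.resize(im['pixels'][130:250,140:400],(780,360)))
for c in((.6268,-.1597),(.6244,-.2837)): print(topedge(P,c,.14,.17))
E
```

```text
[(0.137, np.float64(0.3), np.float64(0.5), np.float64(1.8)), (0.133, np.float64(0.5), np.float64(-0.0), np.float64(1.0)), (0.129, np.float64(0.7), np.float64(0.2), np.float64(-0.4)), (0.125, np.float64(1.4), np.float64(0.6), np.float64(1.0)), (0.121, np.float64(0.8), np.float64(-0.5), np.float64(0.3)), (0.119, np.float64(0.8), np.float64(-0.0), np.float64(0.7))] max lat 1.5
rel 0.498 0.0 [ 0.624  -0.2847  0.2519] [ 1.58  0.68 -0.77] 67.2
(array([ 626.2, -157. ]), array([67.7,  6.9]), -1.6)
(array([ 623.4, -282.1]), array([68.3,  8.6]), -1.57)
```

View pics/t11.png

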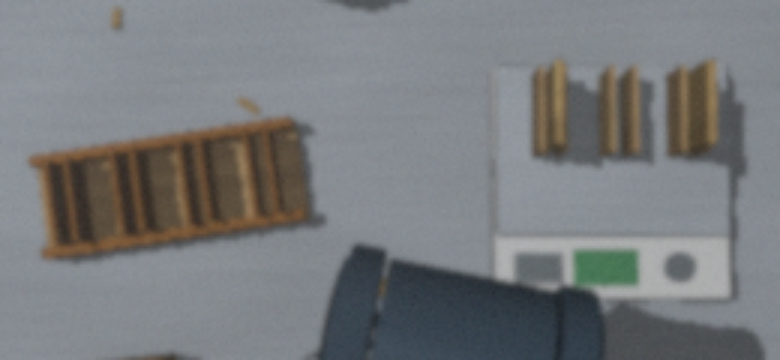

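The picture shows the rack empty and both panels standing in the outer cradle slots at (558,105) and (705,105), so pressing hold is next. Then I return each panel by reversing its recorded grasp poses.

```bash
python3 - <<'E'
from h import *
q=down(SY-np.pi/2)
press(.4857,-.2825,q); st('hold')
go(.4857,-.2825,.27,q)
c2=(.6244,-.2849)
grab(c2,SY,.155)
go(*c2,.15,q,.1); go(*c2,.27,q,.1); st('lift')
Y=np.radians(7.9); qr=down(Y-np.pi/2); c=(.5762,.1655)
over(.6,.05,.27,qr); over(*c,.2,qr); pre(c,Y,.237,9.5,.067,'w12.png')
E
```

```text
pressed at tip z 0.0366 held [ 9.6 10.3 11. ]
hold -0.001 0.0 [ 0.4855 -0.2823  0.0826] [ 0.2   0.27 -0.12] 77.6
wrist edge (array([ 622.2, -284.5]), array([70.1,  7.8]), -0.94)
grab (0.118, False)
gripped 0.088 33.7 [ 0.6245 -0.2849  0.1011] [-0.65 -0.22  0.4 ] 83.5
lift 0.086 33.5 [ 0.6242 -0.2848  0.2522] [-0.47  0.03 -0.49] 85.4
panel along [-31.   32.9] across [-5.6 -0.7  4.6] 3316
wall -1 along [-43.2  33.5] across [-13.9 -11.5  -9.2] 507
wall 1 along [-40.6  33.6] across [ 5.5  8.2 10. ] 369
```

```bash
python3 - <<'E'
from h import *
Y=np.radians(7.9); qr=down(Y-np.pi/2); q=down(SY-np.pi/2)
def back(c):
    x,y,z=insert(c,Y,.15,.0855,(-.002,-.0004))
    if z>.0885: raise SystemExit('stuck')
    r.set_gripper(.3); r.sleep(.3); r.set_gripper(.5); go(x,y,.27,qr); st('rel')
back((.5762,.1655))
over(.6,.05,.27,q)
im=optics.get_image('top');P=cloud(im);w=topedge(P,(.6268,-.1597),.14,.17);print(w)
c1=(.6268,-.1609); grab(c1,SY,.155)
go(*c1,.15,q,.1); go(*c1,.27,q,.1); st('lift')
c=(.5588,.2888); over(.6,.05,.27,qr); over(*c,.2,qr); pre(c,Y,.237,9.5,.067,'w13.png')
back(c)
over(.45,.0,.3,q); r.sleep(.3)
im=optics.get_image('top');P=cloud(im);save('t14.png',cv2.resize(im['pixels'][60:300,60:440],(760,480)))
for k in((.5762,.1655),(.5588,.2888)): print(topedge(P,k,.112,.135))
m=inbox(P,(.3455,.249),.045)&(P[...,2]>.02); print('offcut',rect(P,m)); st('end')
E
```

```text
[(0.102, np.float64(0.5), np.float64(-0.9), np.float64(-0.2)), (0.098, np.float64(-0.5), np.float64(0.5), np.float64(-0.7)), (0.094, np.float64(0.2), np.float64(-0.0), np.float64(-0.1)), (0.09, np.float64(-0.0), np.float64(0.3), np.float64(-0.3)), (0.086, np.float64(0.5), np.float64(-0.5), np.float64(0.6)), (0.0855, np.float64(-0.4), np.float64(-0.8), np.float64(0.3))] max lat 1.4
rel 0.504 0.0 [0.5739 0.1647 0.2521] [0.07 0.35 0.1 ] 95.2
(array([ 626.1, -156.9]), array([67.8,  6.9]), -1.82)
wrist edge (array([ 625.3, -160.4]), array([69.7,  7.6]), -1.18)
grab (0.118, False)
gripped 0.09 33.6 [ 0.6269 -0.1609  0.1011] [ 0.39 -0.04  1.54] 100.4
lift 0.087 33.5 [ 0.6265 -0.1608  0.2522] [-0.26  0.36 -1.14] 102.2
panel along [-31.2  33.2] across [-5.9 -0.3  5. ] 3461
wall -1 along [-42.3  34.4] across [-14.3 -12.   -9.5] 525
wall 1 along [-39.9  34.8] across [4.8 7.7 9.6] 337
[(0.102, np.float64(-0.0), np.float64(-0.0), np.float64(-0.4)), (0.098, np.float64(0.5), np.float64(-0.4), np.float64(-0.3)), (0.094, np.float64(-0.0), np.float64(-0.0), np.float64(-0.3)), (0.09, np.float64(1.3), np.float64(-0.4), np.float64(0.9)), (0.086, np.float64(0.5), np.float64(-0.6), np.float64(-0.4)), (0.0855, np.float64(0.4), np.float64(-0.4), np.float64(-0.1))] max lat 1.1
rel 0.497 0.0 [0.5565 0.288  0.252 ] [ 0.28 -0.25  0.68] 112.0
(array([574.1, 165.7]), array([69.2,  8.1]), 7.59)
(array([556.3, 289.9]), array([68.4,  9.7]), 7.81)
offcut (array([347.4, 250.3]), array([43.8, 32.3]), -3.35)
end 0.501 0.0 [4.501e-01 3.000e-04 2.829e-01] [ 0.3   0.79 -0.11] 113.6
```

View pics/t14.png

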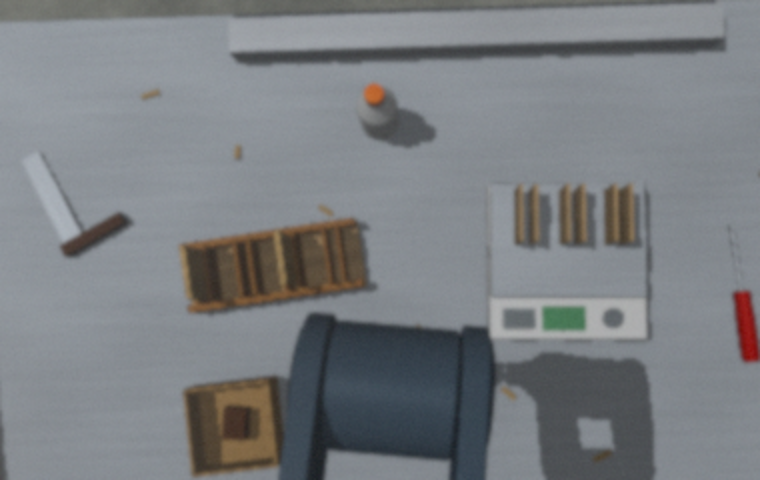

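The final view shows both panels upright in the rack at (188,275) and (282,262), the offcut in the bin at (237,422), the cradle empty and the bystanders in place.

```bash
python3 -c "
from h import *
print(r.hand_in())"
```

```text
the job is handed in; nothing more can be done
None
```

The job is handed in at about 114 s of the 210 s limit: offcut in the bin, tare pressed (5–8 N), both panels (only two were present) stood in the cradle, hold pressed (10–11 N), and both panels back upright in the rack; I had no direct readout that the keys registered, only that each was held over 4 N for 0.7 s.

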